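# Move the solvent bottles on by one station

## Task

Move each vessel on by one station: the amber conical flask, now weighed, from the balance to the middle of the magnetic stirrer's plate; the round amber bottle, now mixed, from the stirrer to the middle of the solvent tray's near compartment; and the used square bottle from there to the middle of the balance pan, to be weighed back. Every station is taken, so park one on the free rubber mat on the way. Leave all three upright and released, do not drop or tip any, and leave the small wash bottle and the vial rack where they are.

Things in the scene. Friction and masses are not known exactly. Their poses are not given: they have to be found in the camera images.
- conical_flask: Loose amber conical flask with white stopper, about 0.2 kg, starts on the balance pan. Base diameter 64 mm, tapering from 10 mm up to 34 mm diameter at 72 mm; neck 32 to 37 mm in diameter up to 106 mm, stopper 33 mm in diameter up to 122 mm (the top), fixed. Neck and stopper are gripped from above. Origin: centre of the underside; z up.
- round_bottle: Loose round amber glass bottle with blue ribbed cap, about 0.24 kg, starts on the stirrer plate. Body 56 mm in diameter up to 62 mm, shoulder narrowing to 40 mm at 77 mm; cap 45 mm in diameter from 80 to 106 mm (the top), fixed, the part to grip from above. Origin: centre of the underside; z up.
- square_bottle: Loose white plastic bottle of square section with blue cap, about 0.17 kg, starts in the tray's near compartment. Body 52 x 52 mm (along its x and y) up to 78 mm; shoulder to 86 mm, neck 30 mm in diameter; cap 35 mm in diameter from 91 to 113 mm (the top), fixed, can be gripped from above. Origin: centre of the underside; z up.
- balance: Fixed top-pan balance, light grey housing 225 mm deep (x), 175 mm wide (y), at most 50 mm high, display and keys at the front (-x). Origin: on the bench below the centre of the round steel pan; z up. Pan 120 mm in diameter, flat top 56 mm above the origin. The housing reaches 150 mm in front of (-x) and 75 mm behind (+x) the pan centre.
- stirrer: Fixed magnetic stirrer, grey housing 178 mm deep (x) by 132 mm wide (y) by 56 mm high, knob and switch on its front face (-x). Origin: on the bench below the centre of the round white ceramic plate; z up. Plate 120 mm in diameter, its flat top 62 mm above the origin.
- tray: Fixed grey plastic solvent tray, 232 mm long (x), 132 mm wide (y), rim 26 mm high, walls 5 mm. A divider (21 mm high) makes a near (-x, 112 x 122 mm inside) and a far compartment (+x, 106 x 122 mm). Origin: at bench height below the centre of the near compartment; floor 6 mm above it; far compartment's centre at x = +113 mm; z up.
- mat: Fixed grey-blue ribbed rubber mat on the bench, 150 x 150 x 4 mm, free at the start: the parking spot. Origin: centre of the underside; its top is 4 mm above it; z up.
- wash_bottle: Bystander: small round bottle with a white cap, 46 mm in diameter and 82 mm high, standing in the far compartment of the solvent tray. Origin: centre of the underside. To be left alone.
- vial_rack: Bystander: blue rack of 2 ml sample vials on the bench, 66 x 110 mm and 40 mm high. Origin: centre of the underside. To be left alone.

How it is judged:
On the way:
1. one of the vessels is parked upright on the rubber mat and let go (((x of conical_flask in the frame of mat between -0.065 and 0.065 m and y of conical_flask in the frame of mat between -0.065 and 0.065 m and z of conical_flask in the frame of mat between 0 and 0.009 m and angle between conical_flask's own z axis and vertical below 0.08 rad and contact force between the fingers and conical_flask below 0.05 N) or (x of round_bottle in the frame of mat between -0.065 and 0.065 m and y of round_bottle in the frame of mat between -0.065 and 0.065 m and z of round_bottle in the frame of mat between 0 and 0.009 m and angle between round_bottle's own z axis and vertical below 0.08 rad and contact force between the fingers and round_bottle below 0.05 N) or (x of square_bottle in the frame of mat between -0.065 and 0.065 m and y of square_bottle in the frame of mat between -0.065 and 0.065 m and z of square_bottle in the frame of mat between 0 and 0.009 m and angle between square_bottle's own z axis and vertical below 0.08 rad and contact force between the fingers and square_bottle below 0.05 N))), for 0.2 s.
At the end, for the whole second after the job is handed in: The conical flask stands on the stirrer plate, the round bottle on the floor of the tray's near compartment and the square bottle on the balance pan, each within 15 mm of the middle of its place, upright within 0.08 rad, at its proper height within 4 mm, at rest and released (horizontal distance between conical_flask and stirrer below 0.015 m and z of conical_flask in the frame of stirrer between 0.058 and 0.066 m and horizontal distance between round_bottle and tray below 0.015 m and z of round_bottle in the frame of tray between 0.002 and 0.01 m and horizontal distance between square_bottle and balance below 0.015 m and z of square_bottle in the frame of balance between 0.052 and 0.06 m and angle between each of conical_flask, round_bottle, square_bottle's own z axis and vertical below 0.08 rad and linear speed of each of conical_flask, round_bottle, square_bottle below 0.02 m/s and contact force between the fingers and conical_flask below 0.05 N and contact force between the fingers and round_bottle below 0.05 N and contact force between the fingers and square_bottle below 0.05 N); the robot touches nothing.
It fails at once if a vessel is tipped by more than 0.6 rad (angle between any of conical_flask, round_bottle, square_bottle's own z axis and vertical above 0.6 rad).
It fails at once if a vessel is dropped: it falls out of the fingers' hold faster than 0.6 m/s (a fall of about 2 cm) ((contact force between the fingers and conical_flask below 0.05 N and linear speed of conical_flask above 0.6 m/s) or (contact force between the fingers and round_bottle below 0.05 N and linear speed of round_bottle above 0.6 m/s) or (contact force between the fingers and square_bottle below 0.05 N and linear speed of square_bottle above 0.6 m/s)).
It fails at once if the wash bottle or the vial rack is moved by more than 30 mm (distance of any of wash_bottle, vial_rack from where it was at the start of the episode above 0.03 m).
It also fails if it takes over 115 s, if anything falls off the work surface, if the arm or the gripper's body presses on something with over 40 N, if the wrist force passes 120 N, or if a joint passes its speed limit or range.

## Robot

A 7-joint arm with a two-finger parallel gripper is mounted at the origin on the work surface. World frame = base frame: x ahead of the robot, y to its left, z up, the work surface at z = 0. Lengths are in m, angles in rad, forces in N, time in s.
With the tool pointing down it reaches from about 0.35 to 0.775 m from the base axis. Payload 3.1 kg.
Tool frame: the origin (TCP) lies at the very end of the fingers, on their centre line; the grasp point (between the pads) lies 19 mm behind it; z points along the fingers, y is the direction in which the jaws open and shut (so a half turn about z gives the same grasp; the last joint's range is limited). The gripper opens to 85 mm and grips with 20 to 120 N. Pads are 22 mm wide; open, the fingers measure 114 mm over their backs; the gripper's body (76 mm by 85 mm) begins 54 mm behind the grasp point. The pads swing forward as they close: fully open they stand 13 mm farther back than shut.
Start: joints at [1.094, 0.311, 0.014, 1.512, -0.004, 1.319, -0.027], TCP at [0.232, -0.499, 0.231] pointing down, gripper open.
Joint ranges: [-2.7, 2.7], [-0.3, 1.91], [-1.27, 1.3], [0.12, 2.57], [-1.44, 4.58], [0.2, 2.03], [-3.05, 3.05]. Speed limits (rad/s): [2.79, 2.79, 3.14, 3.14, 3.14, 3.14, 3.14].

## Interface

Orientations are given as a unit quaternion [w, x, y, z].
In Python, from cell import sense, grab_frame, finish_job, find_in, cut_out, spot_point gives the robot as it stands.
- The arm moves only by the shell command python3 -m crank 'ROWS' [FORCE]. ROWS is a JSON object of lists of equal length, an entry for each row: "slide": the shift along the tool's x, y, z in cm, a list of three; "angular": the turn, a rotation vector about the tool's x, y, z in rad, a list of three; "grip": the opening, from 0 (shut) to 1 (fully open). A call has 1 to 8 rows; each row is the pose to reach, as a shift and turn from the pose measured when the call began, along the tool's axes at that moment; what a row does not reach only later rows make up. A row lasts 1/10 s, in which the tool goes at most 50 mm and 8.59 degrees, less where a joint would pass 70% of its speed; a pose out of reach is approached as far as the arm can. A call with a gripper value outside its range is refused whole. The fingers move at their own pace and stop on an object; FORCE is the grip in N (left out, the last holds). Time passes only in rows, so rows that repeat a pose let the fingers close. It gives the time, the measured TCP pose, the force and the opening at its end, in the units of the state.
- sense(): the state, without advancing time (a new reading comes with each control period).
- grab_frame(name): name is "side" or "top"; returns a dict with "color" (480x640x3 uint8, red, green, blue), "K" (3x3 intrinsics, pixels), "dist" ([k1, k2, p1, p2, k3] as OpenCV has them; the pictures are not rectified), "xyz" and "orientation" of the camera in the world. Camera axes: x right, y down, z forward; pixel columns grow to the right and rows downward; lengths in m; the calibration is good to about 2 mm. A picture is of the moment at which its call begins. There is no depth.
- finish_job(): hands the job in, once; it reports no verdict.
Trained networks look in a picture, given as the dict that the camera call returned (one of the last four; its "shot" number tells which), for a name from the list of things; names that differ only in an ending like _2 or _b are one class to them, and where a whole thing is asked for, a point or a joint stands for the part that bears it (a point fixed in the world has none). Each returns a list of dicts, best first, with "confidence" (0 to 1); they miss things now and then, are a little off and sometimes report something else, mostly with a low value. They report only what shows in the picture. A call takes as long as a camera call.
- find_in(picture, target): "point" ([column, row] in pixels, amid what is visible of it).
- cut_out(picture, target): "region" (480x640 bool, what is visible of it) and "point" ([column, row] in pixels, amid what is visible of it).
- spot_point(picture, target): "point" ([column, row] in pixels: a listed point, or the origin of a listed thing).
The state is a dict: "time_s": time; "joints": joint angles; "joint_velocities": joint speeds; "effort": joint torques, N m; "ee_pos": TCP position; "eef_rot": TCP orientation; "contact_force": force on the tool from outside, world axes, zero at the start; "wrist_torque": the same for the moment, N m; "gripper_width": finger opening in m.
Only numpy, scipy, OpenCV 4.12 (cv2) and the standard library are available. Lean on these libraries where they do the work, as an engineer would, in place of code of your own. Each camera call takes 0.05 s, during which the arm holds its last target.

## Working session

There is one attempt and no reset: what is moved stays moved. The work goes in short steps, Python scripts to look and compute and a shell command to move; the robot and the scene stay as the last step left them, time stands still between calls to the robot, and variables do not carry over. Pictures are saved under pics/ and viewed, and the job is handed in when it is done.

```bash
ls; mkdir -p pics; cat > h.py <<'E'
import numpy as np, cv2
from scipy.spatial.transform import Rotation as R
from cell import sense, grab_frame, finish_job, find_in, cut_out, spot_point
def rot(q): return R.from_quat([q[1],q[2],q[3],q[0]]).as_matrix()
def ray(f,p):
    u=cv2.undistortPoints(np.array([[p]],float),np.array(f['K']),np.array(f['dist']))[0,0]
    d=rot(f['orientation'])@np.array([u[0],u[1],1.]); return np.array(f['xyz']),d
def atz(f,p,z):
    o,d=ray(f,p); return o+d*(z-o[2])/d[2]
def proj(f,X):
    Rm=rot(f['orientation']); t=-Rm.T@np.array(f['xyz'])
    return cv2.projectPoints(np.array(X,float).reshape(-1,3),cv2.Rodrigues(Rm.T)[0],t,np.array(f['K']),np.array(f['dist']))[0].reshape(-1,2)
def tri(f,p,g,q):
    A=[];b=[]
    for (o,d) in (ray(f,p),ray(g,q)):
        d=d/np.linalg.norm(d);P=np.eye(3)-np.outer(d,d);A.append(P);b.append(P@o)
    return np.linalg.lstsq(np.vstack(A),np.hstack(b),rcond=None)[0]
def save(f,n): cv2.imwrite('pics/'+n,f['color'][:,:,::-1])
def delta(X):
    s=sense(); return rot(s['eef_rot']).T@(np.array(X)-np.array(s['ee_pos']))*100
E
python3 - <<'E'
from h import *
s=sense(); print(s)
f=grab_frame('top'); g=grab_frame('side'); save(f,'t0.png'); save(g,'s0.png')
print(f['xyz'],g['xyz'])
for n in 'conical_flask round_bottle square_bottle balance stirrer tray mat wash_bottle vial_rack'.split():
    a=spot_point(f,n)[:2]; b=spot_point(g,n)[:2]
    print(n,[(np.round(x['point']),round(x['confidence'],2)) for x in a],[(np.round(x['point']),round(x['confidence'],2)) for x in b])
    if a and b: print('  tri',tri(f,a[0]['point'],g,b[0]['point']).round(4),atz(f,a[0]['point'],0).round(4),atz(g,b[0]['point'],0).round(4))
E
```

```text
pics
{'time_s': 0.0, 'joints': array([ 1.09430664,  0.31175835,  0.01400053,  1.51306796, -0.00438412,
        1.31917213, -0.02718355]), 'joint_velocities': array([ 8.78912526e-05, -1.47249877e-04,  1.47561310e-03, -8.89266332e-04,
        3.10085502e-04, -2.01309753e-03, -5.53243227e-05]), 'effort': array([ 4.62389544e-04, -3.79913092e+01,  1.46272872e-01, -2.30587292e+01,
        1.22266577e-02,  1.36703681e-02, -4.12920019e-05]), 'ee_pos': array([ 0.23136682, -0.49816861,  0.23019875]), 'eef_rot': array([-1.14588384e-03,  9.76452369e-01,  2.15729833e-01, -3.12234677e-04]), 'contact_force': array([0.19405454, 0.48020169, 1.11294871]), 'wrist_torque': array([-0.05977783,  0.02471937,  0.02898328]), 'gripper_width': 0.08526072289495698}
[0.44333915 0.00426914 1.0735603 ] [0.20488958 0.67258734 0.91218945]
conical_flask [(array([400., 219.]), 0.9)] [(array([326., 178.]), 0.82)]
  tri [ 0.6147 -0.147   0.0634] [ 0.6239 -0.1571  0.    ] [ 0.6469 -0.2078  0.    ]
round_bottle [(array([147., 296.]), 0.75)] [(array([256., 419.]), 0.69)]
  tri [0.4676 0.3903 0.0496] [0.465  0.4072 0.    ] 
[... 517 characters left out ...]
  tri [ 0.4791  0.3868 -0.0022] [0.4791 0.3861 0.    ] [0.4783 0.3874 0.    ]
tray [(array([507., 276.]), 0.94)] [(array([420., 153.]), 0.75)]
  tri [ 0.4859 -0.3977 -0.0065] [ 0.4901 -0.3937  0.    ] [ 0.4795 -0.3919  0.    ]
mat [(array([268., 224.]), 0.87), (array([156., 289.]), 0.74)] [(array([260., 289.]), 0.72)]
  tri [ 0.6235  0.1365 -0.0082] [0.6216 0.1353 0.    ] [0.6203 0.1415 0.    ]
wash_bottle [(array([505., 223.]), 0.68)] [(array([375., 137.]), 0.58)]
  tri [ 0.606  -0.3968  0.0029] [ 0.6103 -0.3966  0.    ] [ 0.6033 -0.4015  0.    ]
vial_rack [(array([330., 336.]), 0.94)] [(array([399., 281.]), 0.8)]
  tri [0.375  0.0047 0.0083] [0.3722 0.0039 0.    ] [ 0.3788 -0.0005  0.    ]
```

View pics/t0.png

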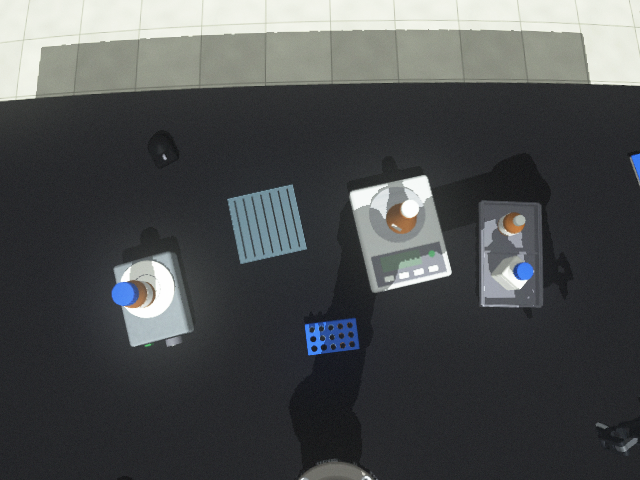

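View pics/s0.png

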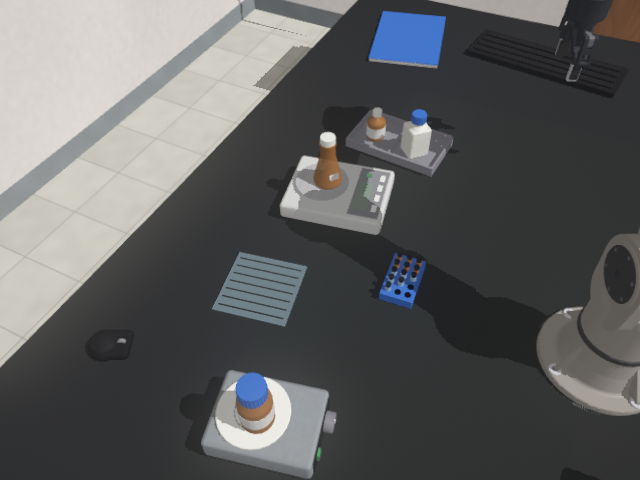

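The top view shows the stirrer with round bottle at (140,293), the mat at (267,224), the balance with flask at (400,215) and the tray with the square bottle at (515,272). The side view agrees. Next I refine the positions from masks and zooms.

```bash
python3 - <<'E'
from h import *
f=grab_frame('top'); g=grab_frame('side')
H=dict(conical_flask=.056,round_bottle=.062,square_bottle=.006,balance=0,stirrer=0,tray=0,mat=0,wash_bottle=.006,vial_rack=0)
for n,z in H.items():
    for fr in (f,g):
        a=spot_point(fr,n)
        if a: print(n,fr is f,atz(fr,a[0]['point'],z).round(4),end=' | ')
    print()
for n,z in dict(mat=.004,tray=.026,stirrer=.056,balance=.05).items():
    for fr in (f,g):
        m=cut_out(fr,n)[0]['region'].astype(np.uint8)
        c=max(cv2.findContours(m,0,2)[0],key=cv2.contourArea)
        box=cv2.boxPoints(cv2.minAreaRect(c))
        print(n,fr is f,[atz(fr,p,z)[:2].round(4).tolist() for p in box], atz(fr,np.mean(box,0),z).round(4))
# top zooms
def zoom(fr,c,n,r=60,s=5):
    x,y=c; im=fr['color'][y-r:y+r,x-r:x+r,::-1]; return cv2.resize(im,(400,400),interpolation=cv2.INTER_CUBIC)
cv2.imwrite('pics/z0.png',np.hstack([zoom(f,(150,295),'',45),zoom(f,(400,215),'',45)]))
cv2.imwrite('pics/z1.png',np.hstack([zoom(g,(255,415),'',55),zoom(g,(330,180),'',55)]))
E
```

```text
conical_flask True [ 0.6265 -0.1467  0.056 ] | conical_flask False [ 0.6163 -0.1482  0.056 ] | 
round_bottle True [0.4638 0.3883 0.062 ] | round_bottle False [0.4644 0.3935 0.062 ] | 
square_bottle True [ 0.4957 -0.3818  0.006 ] | square_bottle False [ 0.4865 -0.3815  0.006 ] | 
balance True [ 0.6283 -0.1441  0.    ] | balance False [ 0.6241 -0.1496  0.    ] | 
stirrer True [0.4816 0.393  0.    ] | stirrer False [0.4777 0.3845 0.    ] | 
tray True [ 0.485  -0.3924  0.    ] | tray False [ 0.4744 -0.3957 -0.    ] | 
mat True [0.6199 0.1391 0.    ] | mat False [0.6208 0.1395 0.    ] | 
wash_bottle True [ 0.6072 -0.3914  0.006 ] | wash_bottle False [ 0.607  -0.3918  0.006 ] | 
vial_rack True [0.3698 0.004  0.    ] | vial_rack False [ 0.3776 -0.0068 -0.    ] | 
mat True [[0.6804, 0.232], [0.7114, 0.0788], [0.5626, 0.0482], [0.5322, 0.1984]] [0.6209 0.139  0.004 ]
mat False [[0.6765, 0.2286], [0.7381, 0.0829], [0.5617, 0.0523], [0.5168, 0.1967]] [0.6209 0.1433 0.004 ]Traceback (most recent call last):
  File "<stdin>", line 11, in <module>
IndexError: list index out of range
```

```bash
cat >> h.py <<'E'
def circ(x,y,z,r,n=60):
    t=np.linspace(0,2*np.pi,n); return np.c_[x+r*np.cos(t),y+r*np.sin(t),0*t+z]
def box(x,y,yaw,x0,x1,y0,y1,z):
    P=np.array([[x0,y0],[x1,y0],[x1,y1],[x0,y1],[x0,y0]]); c,s=np.cos(yaw),np.sin(yaw)
    return np.c_[P@np.array([[c,s],[-s,c]])+[x,y],np.full(5,z)]
def zoomover(fr,c,curves,r=45,S=400):
    x,y=c; k=S/(2*r); im=cv2.resize(np.ascontiguousarray(fr['color'][y-r:y+r,x-r:x+r,::-1]),(S,S),interpolation=cv2.INTER_CUBIC)
    for X,col in curves:
        p=(proj(fr,X)-[x-r-.5,y-r-.5])*k-.5
        cv2.polylines(im,[np.round(p*16).astype(int)],False,col,1,cv2.LINE_AA,4)
    return im
E
python3 - <<'E'
from h import *
f=grab_frame('top'); g=grab_frame('side'); 
import pickle; pickle.dump((f,g),open('fg0.pkl','wb'))
G=(0,255,0);M=(255,0,255);Y=(0,255,255)
st=[(circ(.480,.388,.062,.06),G),(circ(.465,.389,.062,.028),M),(circ(.465,.389,.106,.0225),Y)]
ba=[(circ(.627,-.142,.056,.06),G),(circ(.618,-.147,.056,.032),M),(circ(.618,-.147,.178,.0165),Y)]
cv2.imwrite('pics/z0.png',np.hstack([zoomover(f,(148,295),[*st[:2],(circ(.465,.389,.168,.0225),Y)]),zoomover(f,(400,215),ba)]))
cv2.imwrite('pics/z1.png',np.hstack([zoomover(g,(255,415),[*st[:2],(circ(.465,.389,.168,.0225),Y)],55),zoomover(g,(330,180),ba,55)]))
for n in ['tray','stirrer','balance','mat']:
  print(n,len(cut_out(f,n)),len(cut_out(g,n)))
E
```

```text
tray 1 0
stirrer 1 1
balance 2 1
mat 1 1
```

View pics/z0.png

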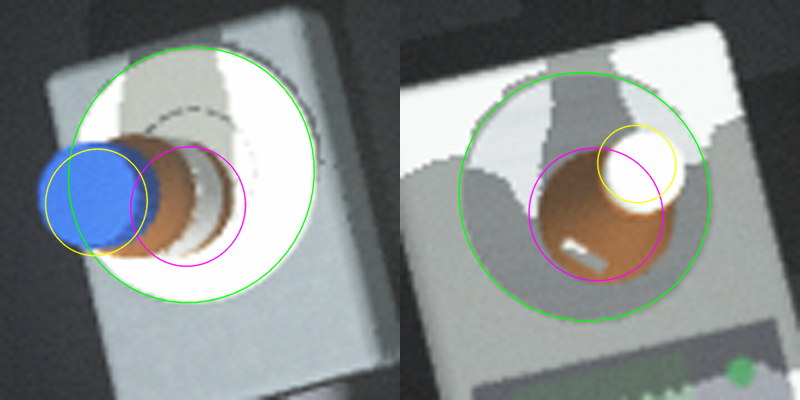

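View pics/z1.png

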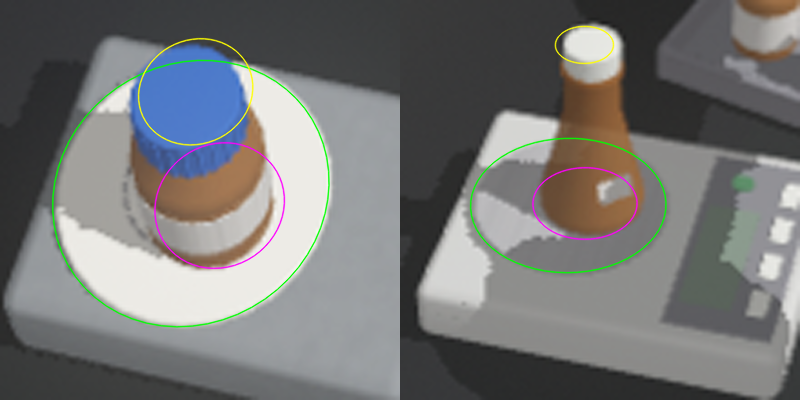

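```bash
cat > ov.py <<'E'
from h import *
import pickle
f,g=pickle.load(open('fg0.pkl','rb'))
G=(0,255,0);M=(255,0,255);Y=(0,255,255)
ST=(.480,.388);RB=(.468,.392);BA=(.627,-.142);CF=(.614,-.150);TR=(.485,-.392);ty=0.0;SQ=(.490,-.383);sy=.5;MT=(.621,.1395)
def lists():
    st=[(circ(*ST,.062,.06),G),(circ(*RB,.062,.028),M),(circ(*RB,.168,.0225),Y),(circ(*RB,.062+.062,.028),M)]
    ba=[(circ(*BA,.056,.06),G),(circ(*CF,.056,.032),M),(circ(*CF,.178,.0165),Y)]
    tr=[(box(*TR,ty,-.061,.171,-.066,.066,.026),G),(box(*SQ,sy,-.026,.026,-.026,.026,.006),M),(circ(*SQ,.119,.0175),Y),(box(*SQ,sy,-.026,.026,-.026,.026,.084),M)]
    return st,ba,tr
def draw(n):
    st,ba,tr=lists()
    cv2.imwrite(f'pics/{n}t.png',np.hstack([zoomover(f,(148,295),st,45,265),zoomover(f,(400,215),ba,45,265),zoomover(f,(512,255),tr,60,265)]))
    cv2.imwrite(f'pics/{n}s.png',np.hstack([zoomover(g,(255,415),st,55,265),zoomover(g,(330,180),ba,55,265),zoomover(g,(400,140),tr,60,265)]))
E
python3 -c "
from ov import *
draw('o1')
for n in ['tray']:
    m=cut_out(grab_frame('top'),n)[0]['region'].astype(np.uint8)
    c=max(cv2.findContours(m,0,2)[0],key=cv2.contourArea)
    b=cv2.boxPoints(cv2.minAreaRect(c)); print([atz(f,p,.026)[:2].round(4).tolist() for p in b])
"
```

```text
[[0.6587, -0.3317], [0.6562, -0.4765], [0.422, -0.458], [0.4273, -0.3172]]
```

View pics/o1t.png

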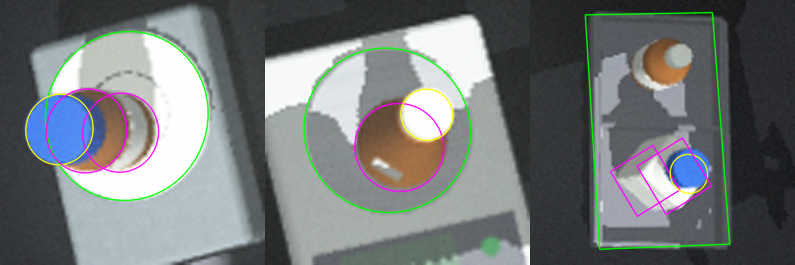

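View pics/o1s.png

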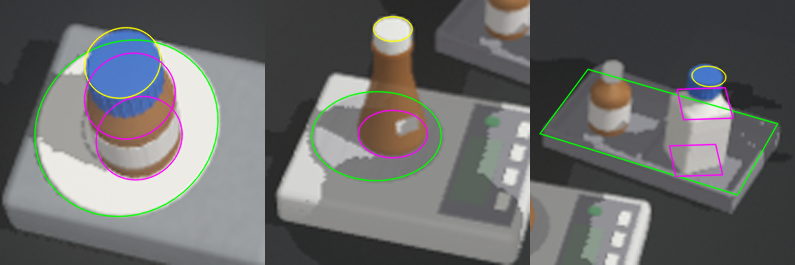

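```bash
python3 -c "
import ov
from ov import *
ov.RB=(.468,.393);ov.TR=(.485,-.3915);ov.ty=-.055;ov.SQ=(.494,-.385);ov.sy=.6
st,ba,tr=lists()
cv2.imwrite('pics/o2.png',np.hstack([zoomover(f,(512,255),tr,60),zoomover(g,(405,140),tr,60)]))
cv2.imwrite('pics/o3.png',np.hstack([zoomover(f,(512,270),tr[1:0],30),zoomover(g,(415,135),tr[1:0],35)]))
"
```

```text
(no output)
```

View pics/o2.png

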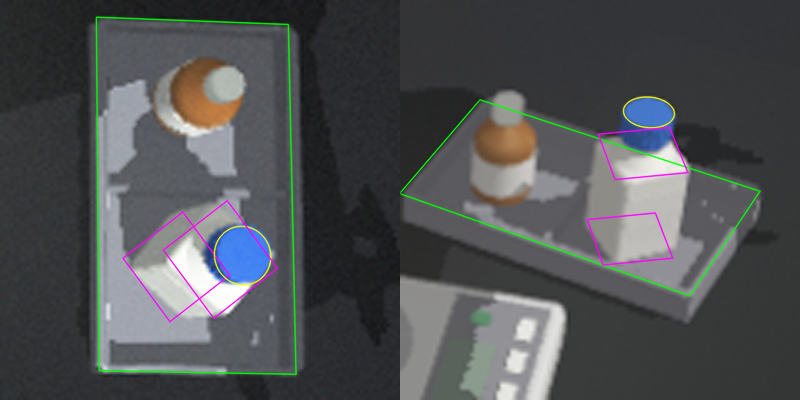

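View pics/o3.png

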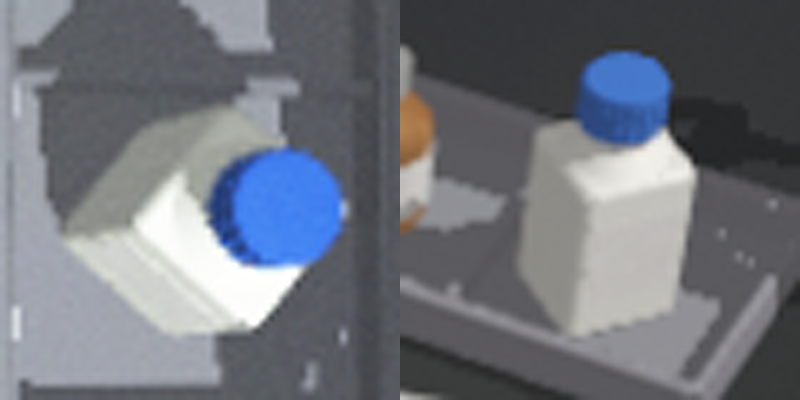

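```bash
python3 -c "
from h import *
print(delta([.614,-.150,.25]).round(2)); T=rot(sense()['eef_rot']); print(T.round(3))"
```

```text
[ 49.37 -15.53  -1.87]
[[ 0.907  0.421 -0.   ]
 [ 0.421 -0.907 -0.   ]
 [-0.     0.    -1.   ]]
```

```bash
python3 -m crank '{"slide":[[2,-0.6,-0.5],[6,-1.9,-1],[10,-3.1,-1.5],[14,-4.4,-2],[18,-5.7,-2],[22,-6.9,-2],[26,-8.2,-2],[29,-9.1,-2]],"angular":[[0,0,0.05],[0,0,0.11],[0,0,0.17],[0,0,0.23],[0,0,0.29],[0,0,0.35],[0,0,0.4],[0,0,0.43]],"grip":[1,1,1,1,1,1,1,1]}' 40
python3 -c "
from h import *
print(delta([.614,-.150,.25]).round(2)); T=rot(sense()['eef_rot']); print(T.round(3),sense()['joints'].round(2))"
```

```text
time_s: 3.55
ee_pos: [0.4586, -0.2911, 0.2515]
eef_rot: [-0.001, 1.0, 0.003, 0.001]
contact_force: [1.2, -0.8, -0.1]
gripper_width: 0.0851
[ 15.63 -14.01   0.18]
[[ 1.     0.007  0.001]
 [ 0.007 -1.     0.001]
 [ 0.001 -0.001 -1.   ]] [ 0.61  0.29 -0.1   1.49  0.03  1.36 -1.05]
```

```bash
python3 -m crank '{"slide":[[3.5,-3.2,0],[7,-6.4,0],[10.5,-9.6,0],[13.5,-12.2,0],[15,-13.5,0],[15.6,-14,0.2],[15.6,-14,0.2],[15.6,-14,0.2]],"angular":[[0,0,0],[0,0,0],[0,0,0],[0,0,0],[0,0,0],[0,0,0],[0,0,0],[0,0,0]],"grip":[1,1,1,1,1,1,1,1]}' 40
python3 -c "
from h import *
f=grab_frame('top');g=grab_frame('side')
cv2.imwrite('pics/a1.png',np.hstack([zoomover(f,(400,215),[],60),zoomover(g,(330,160),[],70)]))
print(delta([.614,-.150,.14]).round(2))"
```

```text
time_s: 4.35
ee_pos: [0.6126, -0.1522, 0.2496]
eef_rot: [0.0, 1.0, 0.002, -0.0]
contact_force: [0.4, -1.3, -0.3]
gripper_width: 0.0855
[ 0.13 -0.25 11.01]
```

View pics/a1.png

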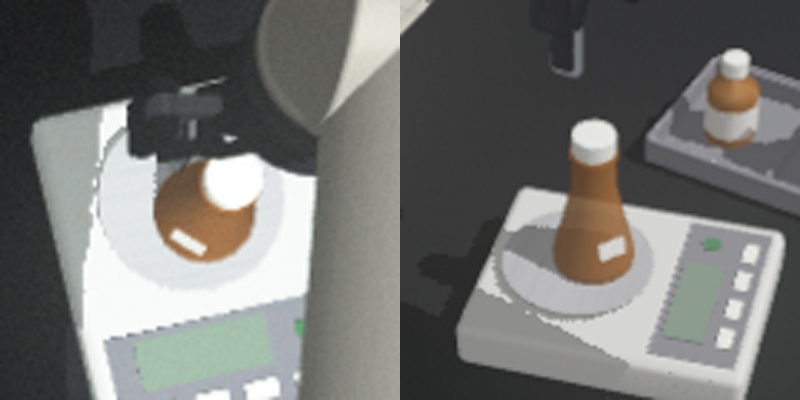

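```bash
python3 -c "
from h import *
f=grab_frame('top');g=grab_frame('side')
s=sense(); x,y,z=s['ee_pos']
C=[(circ(x,y,.25,.005),(0,255,0)),(circ(x,y,.178,.0165),(0,255,255)),(np.array([[x,y,.25],[x,y,.1]]),(255,0,255)),(np.array([[x,y-.0425,.263],[x,y+.0425,.263]]),(0,255,0))]
cv2.imwrite('pics/a2.png',np.hstack([zoomover(f,(400,215),C,60),zoomover(g,(330,160),C,70)]))"
```

```text
(no output)
```

View pics/a2.png

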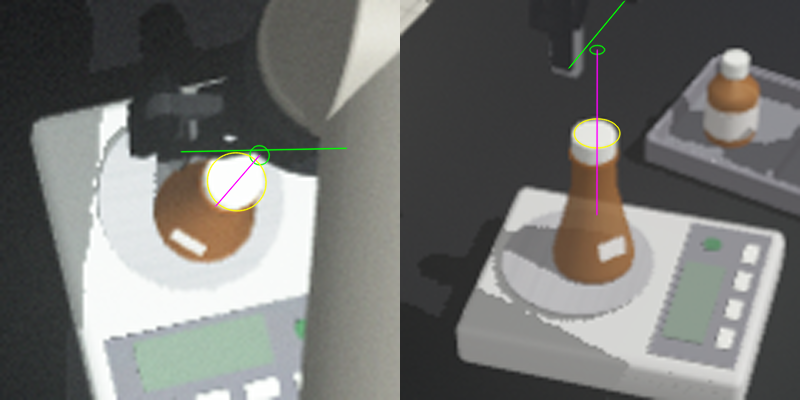

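```bash
python3 -m crank '{"slide":[[0.1,-0.2,2],[0.1,-0.2,5],[0.1,-0.2,8],[0.1,-0.2,10],[0.1,-0.2,11],[0.1,-0.2,11],[0.1,-0.2,11],[0.1,-0.2,11]],"angular":[[0,0,0],[0,0,0],[0,0,0],[0,0,0],[0,0,0],[0,0,0],[0,0,0],[0,0,0]],"grip":[1,1,1,1,1,1,0.6,0.5]}' 40
python3 -m crank '{"slide":[[0,0,0],[0,0,0],[0,0,0],[0,0,0],[0,0,0],[0,0,0]],"angular":[[0,0,0],[0,0,0],[0,0,0],[0,0,0],[0,0,0],[0,0,0]],"grip":[0.3,0,0,0,0,0]}' 40
python3 -c "
from h import *
g=grab_frame('side')
cv2.imwrite('pics/a3.png',zoomover(g,(330,160),[],60))"
```

```text
time_s: 5.35
ee_pos: [0.6152, -0.1502, 0.1421]
eef_rot: [0.0, 1.0, 0.002, 0.002]
contact_force: [-0.4, 0.5, 0.8]
gripper_width: 0.0589
time_s: 5.95
ee_pos: [0.6163, -0.1508, 0.1437]
eef_rot: [0.001, 1.0, 0.002, 0.004]
contact_force: [-0.5, -1.2, 6.0]
gripper_width: 0.0321
```

View pics/a3.png

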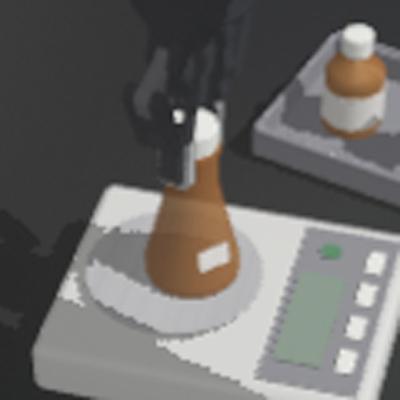

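```bash
python3 -m crank '{"slide":[[0,0,-0.3],[0,0,-0.8],[0,0,-1.5],[0,0,-3],[0,0,-5],[0,0,-6.5],[0,0,-7],[0,0,-7]],"angular":[[0,0,0],[0,0,0],[0,0,0],[0,0,0],[0,0,0],[0,0,0],[0,0,0],[0,0,0]],"grip":[0,0,0,0,0,0,0,0]}' 50
python3 -c "
from h import *
f=grab_frame('top');g=grab_frame('side')
cv2.imwrite('pics/a4.png',np.hstack([zoomover(f,(400,215),[],60),zoomover(g,(330,140),[],70)]))
print(delta([.621,.1395,.0917]).round(2))"
```

```text
time_s: 6.8
ee_pos: [0.6161, -0.1506, 0.2144]
eef_rot: [0.001, 1.0, 0.002, 0.005]
contact_force: [-0.3, -0.1, -0.7]
gripper_width: 0.0316
[  0.62 -29.02  12.06]
```

View pics/a4.png

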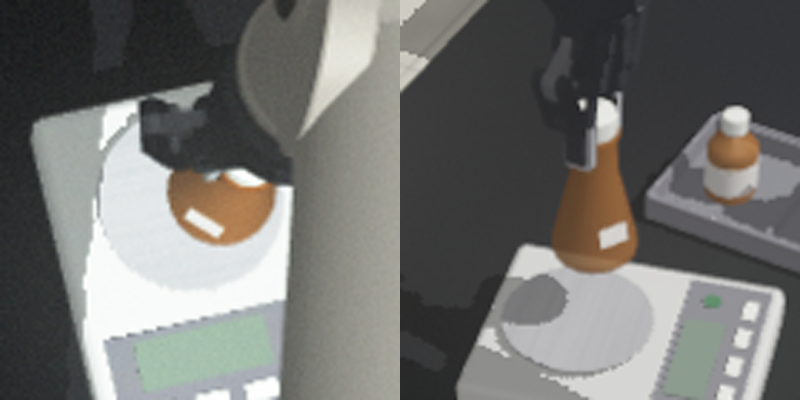

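```bash
python3 -m crank '{"slide":[[0,-1,0],[0,-3,0],[0.1,-6,0],[0.2,-9.5,0],[0.3,-13,0],[0.4,-16.5,0],[0.5,-20,0],[0.5,-23.5,0]],"angular":[[0,0,0],[0,0,0],[0,0,0],[0,0,0],[0,0,0],[0,0,0],[0,0,0],[0,0,0]],"grip":[0,0,0,0,0,0,0,0]}'
python3 -m crank '{"slide":[[0,-2.5,0],[0,-4.5,1],[0,-5.8,2.5],[0,-6,4],[0,-6,6],[0,-6,8],[0,-6,9.5],[0,-6,10]],"angular":[[0,0,0],[0,0,0],[0,0,0],[0,0,0],[0,0,0],[0,0,0],[0,0,0],[0,0,0]],"grip":[0,0,0,0,0,0,0,0]}'
python3 -c "
from h import *
print(delta([.621,.1395,.0917]).round(2))"
```

```text
time_s: 7.7
ee_pos: [0.6183, 0.0869, 0.2112]
eef_rot: [0.0, 1.0, 0.002, 0.002]
contact_force: [1.1, 0.7, -2.0]
gripper_width: 0.0315
time_s: 8.5
ee_pos: [0.6159, 0.1455, 0.1074]
eef_rot: [0.002, 1.0, 0.002, -0.001]
contact_force: [0.5, -0.3, -2.7]
gripper_width: 0.0317
[0.51 0.6  1.57]
```

```bash
python3 -m crank '{"slide":[[0.2,0.2,0.3],[0.5,0.5,0.7],[0.5,0.5,1.0],[0.5,0.5,1.2],[0.5,0.5,1.3],[0.5,0.5,1.3]],"angular":[[0,0,0],[0,0,0],[0,0,0],[0,0,0],[0,0,0],[0,0,0]],"grip":[0,0,0,0,0,0]}'
python3 -c "
from h import *
g=grab_frame('side');f=grab_frame('top')
cv2.imwrite('pics/a5.png',np.hstack([zoomover(f,(268,220),[],60),zoomover(g,(260,260),[],60)]))"
```

```text
time_s: 9.1
ee_pos: [0.621, 0.1408, 0.0946]
eef_rot: [0.001, 1.0, 0.002, -0.001]
contact_force: [-0.2, 0.3, -1.3]
gripper_width: 0.0316
```

View pics/a5.png

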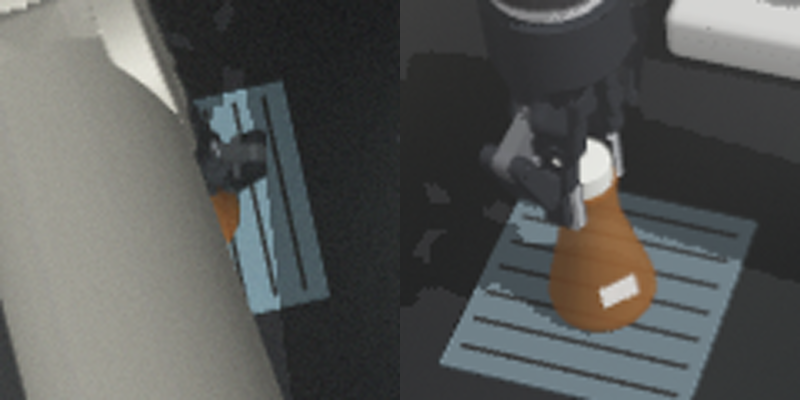

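```bash
python3 -m crank '{"slide":[[0,0,0.15],[0,0,0.3],[0,0,0.4],[0,0,0.4]],"angular":[[0,0,0],[0,0,0],[0,0,0],[0,0,0]],"grip":[0,0,0,0]}'
```

```text
time_s: 9.6
ee_pos: [0.6213, 0.1409, 0.0919]
eef_rot: [0.001, 1.0, 0.002, -0.001]
contact_force: [-0.9, -0.4, 3.1]
gripper_width: 0.0315
```

```bash
python3 -m crank '{"slide":[[0,0,0],[0,0,0],[0,0,0],[0,0,0],[0,0,-1],[0,0,-3],[0,0,-6],[0,0,-9]],"angular":[[0,0,0],[0,0,0],[0,0,0],[0,0,0],[0,0,0],[0,0,0],[0,0,0],[0,0,0]],"grip":[0.45,0.6,0.8,1,1,1,1,1]}'
python3 -c "
from h import *
g=grab_frame('side');f=grab_frame('top')
C=[(circ(.627,-.142,.056,.06),(0,255,0))]
cv2.imwrite('pics/a6.png',np.hstack([zoomover(f,(400,215),C,50),zoomover(g,(260,260),[],60)]))
print(delta([.494,-.385,.26]).round(2))"
```

```text
time_s: 10.4
ee_pos: [0.6212, 0.1411, 0.1832]
eef_rot: [0.001, 1.0, 0.002, -0.001]
contact_force: [0.6, 0.3, -0.3]
gripper_width: 0.0855
[-13.22  52.69  -7.32]
```

View pics/a6.png

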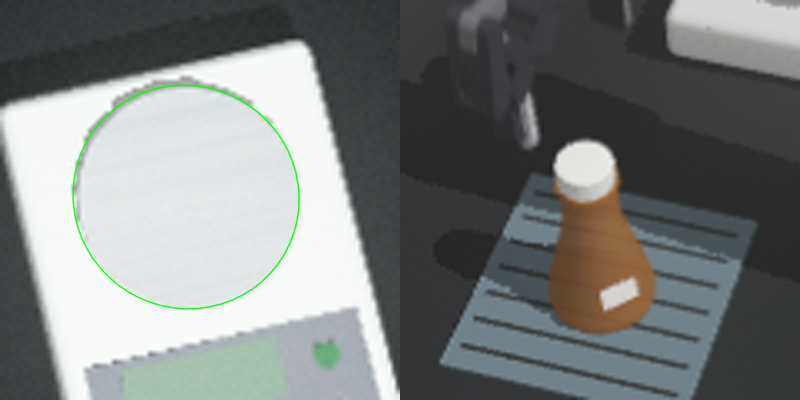

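Flask stands upright and released on the mat near (600,300) of the zoom, and the pan outline (.627,-.142) fits. Next comes the square bottle.

```bash
python3 -m crank '{"slide":[[-0.5,2,-2],[-1.5,6,-4],[-2.5,10,-5],[-3.5,14,-6],[-4.5,18,-6],[-5.5,22,-6],[-6.5,26,-6],[-7.5,30,-6]],"angular":[[0,0,0],[0,0,0],[0,0,0],[0,0,0],[0,0,0],[0,0,0],[0,0,0],[0,0,0]],"grip":[1,1,1,1,1,1,1,1]}'
python3 -c "
from h import *
print(delta([.494,-.385,.22]).round(2))"
```

```text
time_s: 11.3
ee_pos: [0.5497, -0.1594, 0.2478]
eef_rot: [-0.0, 1.0, 0.002, 0.005]
contact_force: [1.0, -0.3, 0.1]
gripper_width: 0.0856
[-5.69 22.54  2.71]
```

```bash
python3 -m crank '{"slide":[[-1,4,0],[-2,8,0],[-3,12,0],[-4,16,1],[-5,20,2],[-5.6,22,2.7],[-5.7,22.5,2.7],[-5.7,22.5,2.7]],"angular":[[0,0,0],[0,0,0],[0,0,0],[0,0,0],[0,0,0],[0,0,0],[0,0,0],[0,0,0]],"grip":[1,1,1,1,1,1,1,1]}'
python3 -c "
from h import *
f=grab_frame('top');g=grab_frame('side')
s=sense(); x,y,z=s['ee_pos']
C=[(circ(x,y,.119,.0175),(0,255,255)),(np.array([[x,y,z],[x,y,.1]]),(255,0,255)),(np.array([[x,y-.0425,z+.013],[x,y+.0425,z+.013]]),(0,255,0))]
cv2.imwrite('pics/b1.png',np.hstack([zoomover(f,(512,255),C,60),zoomover(g,(405,120),C,60)]))
print(delta([.494,-.385,.094]).round(2))"
```

```text
time_s: 12.1
ee_pos: [0.4938, -0.3846, 0.22]
eef_rot: [-0.001, 1.0, 0.001, 0.005]
contact_force: [0.4, 0.1, 0.1]
gripper_width: 0.0851
[-0.31  0.3  12.68]
```

View pics/b1.png

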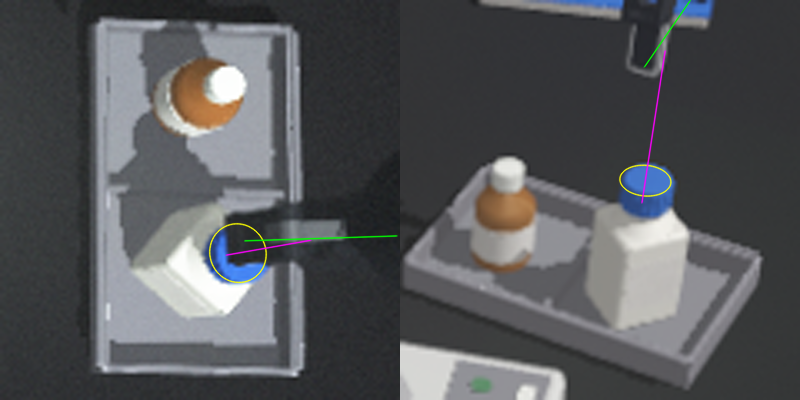

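```bash
python3 -m crank '{"slide":[[0,0,2],[0,0,5],[0,0,8],[0,0,11],[0,0,12.4],[0,0,12.6],[0,0,12.6],[0,0,12.6]],"angular":[[0,0,0],[0,0,0],[0,0,0],[0,0,0],[0,0,0],[0,0,0],[0,0,0],[0,0,0]],"grip":[1,1,1,1,1,1,0.6,0.5]}' 40
python3 -c "
from h import *
g=grab_frame('side')
cv2.imwrite('pics/b2.png',zoomover(g,(405,120),[],50))"
```

```text
time_s: 13.0
ee_pos: [0.4987, -0.3825, 0.097]
eef_rot: [0.0, 1.0, 0.004, 0.008]
contact_force: [-0.1, -0.8, 0.2]
gripper_width: 0.0589
```

View pics/b2.png

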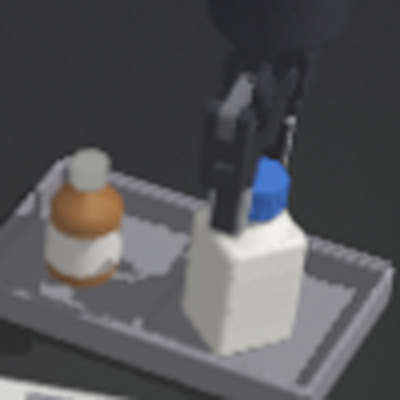

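```bash
python3 -m crank '{"slide":[[-0.3,0.1,0.2],[-0.3,0.1,0.2],[-0.3,0.1,0.2],[-0.3,0.1,0.2],[-0.3,0.1,0.2],[-0.3,0.1,0.2],[-0.3,0.1,0.2]],"angular":[[0,0,0],[0,0,0],[0,0,0],[0,0,0],[0,0,0],[0,0,0],[0,0,0]],"grip":[0.5,0.4,0.2,0,0,0,0]}' 40
python3 -m crank '{"slide":[[0,0,0],[0,0,-0.3],[0,0,-0.8],[0,0,-2],[0,0,-4],[0,0,-6],[0,0,-8],[0,0,-10]],"angular":[[0,0,0],[0,0,0],[0,0,0],[0,0,0],[0,0,0],[0,0,0],[0,0,0],[0,0,0]],"grip":[0,0,0,0,0,0,0,0]}' 40
python3 -c "
from h import *
f=grab_frame('top');g=grab_frame('side')
cv2.imwrite('pics/b3.png',np.hstack([zoomover(f,(520,255),[],60),zoomover(g,(405,100),[],70)]))
print(delta([.627,-.142,.22]).round(2))"
```

```text
time_s: 13.75
ee_pos: [0.4962, -0.3851, 0.0964]
eef_rot: [0.002, 1.0, 0.004, 0.009]
contact_force: [-0.2, -1.6, 6.0]
gripper_width: 0.0335
time_s: 14.55
ee_pos: [0.4945, -0.3845, 0.1979]
eef_rot: [0.002, 1.0, 0.004, 0.009]
contact_force: [0.1, -0.1, -1.1]
gripper_width: 0.0337
[ 13.27 -24.29  -1.8 ]
```

View pics/b3.png

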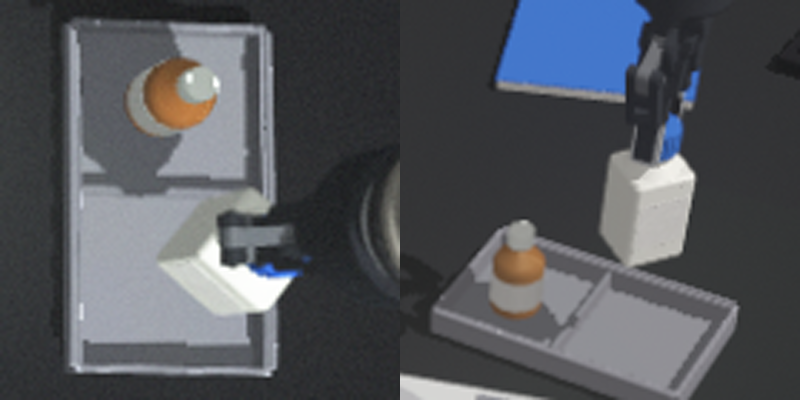

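```bash
python3 -m crank '{"slide":[[0.5,-1,0],[1.5,-3,-0.5],[3.5,-6.4,-1],[5.4,-10,-1.5],[7.5,-13.7,-2],[9.5,-17.4,-2],[11.5,-21,-2],[12.7,-23.3,-2]],"angular":[[0,0,0],[0,0,0],[0,0,0],[0,0,0],[0,0,0],[0,0,0],[0,0,0],[0,0,0]],"grip":[0,0,0,0,0,0,0,0]}'
python3 -m crank '{"slide":[[0,0,0],[0,0,0]],"angular":[[0,0,0],[0,0,0]],"grip":[0,0]}'
python3 -c "
from h import *
f=grab_frame('top');g=grab_frame('side')
C=[(box(.485,-.393,-.06,-.061,.171,-.066,.066,.026),(0,255,0)),(circ(.485,-.393,.006,.028),(0,255,255)),(box(.485,-.393,-.06,-.056,.056,-.061,.061,.006),(255,0,255))]
cv2.imwrite('pics/b4.png',np.hstack([zoomover(f,(512,255),C,60),zoomover(g,(405,140),C,60)]))
print(delta([.627,-.142,.1464]).round(2))"
```

```text
time_s: 15.45
ee_pos: [0.6223, -0.145, 0.2204]
eef_rot: [0.002, 1.0, 0.007, 0.011]
contact_force: [-0.2, 0.1, -1.5]
gripper_width: 0.034
time_s: 15.65
ee_pos: [0.6218, -0.1422, 0.2187]
eef_rot: [0.001, 1.0, 0.009, 0.01]
contact_force: [-0.8, -0.8, -0.9]
gripper_width: 0.0335
[ 0.45 -0.51  7.3 ]
```

View pics/b4.png

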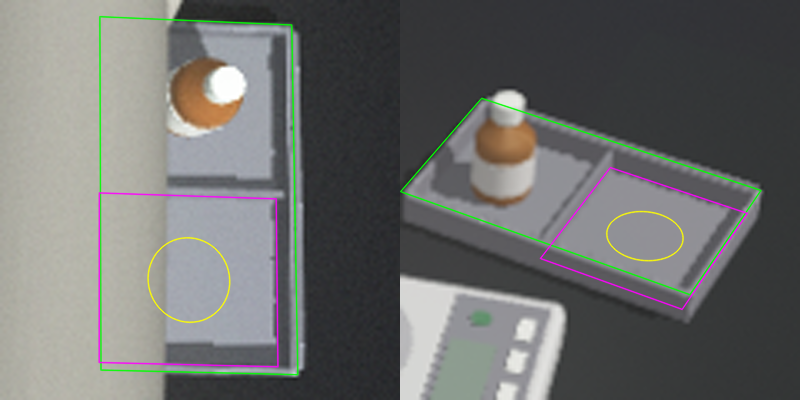

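```bash
python3 -m crank '{"slide":[[0.2,-0.2,1],[0.4,-0.3,3],[0.4,-0.3,5],[0.4,-0.3,6],[0.4,-0.3,6.5],[0.4,-0.3,6.7],[0.4,-0.3,6.8],[0.4,-0.3,6.8]],"angular":[[0,0,0],[0,0,0],[0,0,0],[0,0,0],[0,0,0],[0,0,0],[0,0,0],[0,0,0]],"grip":[0,0,0,0,0,0,0,0]}'
python3 -c "
from h import *
f=grab_frame('top');g=grab_frame('side')
C=[(circ(.627,-.142,.056,.06),(0,255,0)),(box(.627,-.142,.8,-.026,.026,-.026,.026,.056),(255,0,255)),(box(.627,-.142,.8,-.026,.026,-.026,.026,.134),(255,0,255))]
cv2.imwrite('pics/b5.png',np.hstack([zoomover(f,(400,215),C,50),zoomover(g,(325,165),C,50)]))"
```

```text
time_s: 16.55
ee_pos: [0.627, -0.1442, 0.1523]
eef_rot: [0.003, 1.0, 0.006, 0.011]
contact_force: [-0.3, 0.0, -2.1]
gripper_width: 0.0336
```

View pics/b5.png

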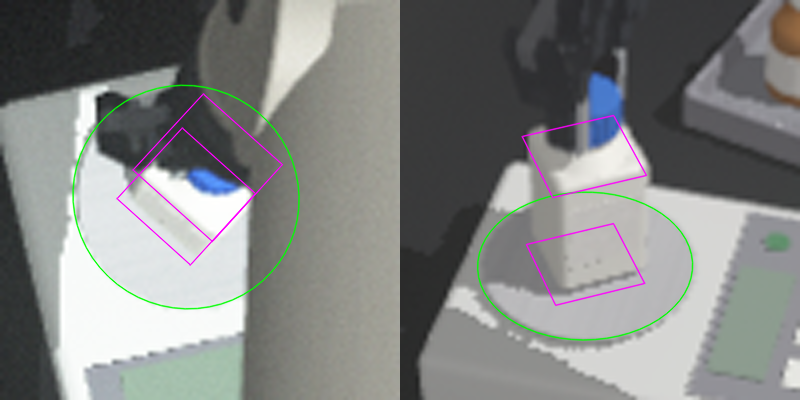

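```bash
python3 -m crank '{"slide":[[0,-0.2,0.1],[0,-0.4,0.2],[0,-0.4,0.3],[0,-0.4,0.4],[0,-0.4,0.5],[0,-0.4,0.6],[0,-0.4,0.6]],"angular":[[0,0,0],[0,0,0],[0,0,0],[0,0,0],[0,0,0],[0,0,0],[0,0,0]],"grip":[0,0,0,0,0,0,0]}'
```

```text
time_s: 17.35
ee_pos: [0.6273, -0.1403, 0.1467]
eef_rot: [0.003, 1.0, 0.006, 0.011]
contact_force: [-0.0, -1.1, 0.1]
gripper_width: 0.0336
```

```bash
python3 -m crank '{"slide":[[0,0,0.1],[0,0,0.2],[0,0,0.2]],"angular":[[0,0,0],[0,0,0],[0,0,0]],"grip":[0,0,0]}'
```

```text
time_s: 17.65
ee_pos: [0.6283, -0.1405, 0.1464]
eef_rot: [0.003, 1.0, 0.006, 0.013]
contact_force: [-0.0, 0.1, 5.5]
gripper_width: 0.0334
```

Contact: release and retreat.

```bash
python3 -m crank '{"slide":[[0,0,0],[0,0,0],[0,0,0],[0,0,0],[0,0,-1],[0,0,-3],[0,0,-6],[0,0,-9]],"angular":[[0,0,0],[0,0,0],[0,0,0],[0,0,0],[0,0,0],[0,0,0],[0,0,0],[0,0,0]],"grip":[0.45,0.6,0.8,1,1,1,1,1]}'
python3 -m crank '{"slide":[[0,-2,0],[0,-6,0],[0,-10.5,0],[-1.5,-15,0],[-3,-19.5,0],[-4.5,-24,0],[-6,-28.5,0],[-7.5,-33,0]],"angular":[[0,0,0],[0,0,0],[0,0,0],[0,0,0],[0,0,0],[0,0,0],[0,0,0],[0,0,0]],"grip":[1,1,1,1,1,1,1,1]}'
python3 -c "
from h import *
f=grab_frame('top');g=grab_frame('side')
p=(.627,-.142)
C=[(circ(*p,.056,.06),(0,255,0)),(box(*p,.8,-.026,.026,-.026,.026,.056),(255,0,255)),(box(*p,.8,-.026,.026,-.026,.026,.134),(255,0,255)),(circ(*p,.169,.0175),(0,255,255))]
cv2.imwrite('pics/b6.png',np.hstack([zoomover(f,(400,215),C,50),zoomover(g,(325,165),C,50)]))
print(delta([.468,.393,.23]).round(2))"
```

```text
time_s: 18.45
ee_pos: [0.6257, -0.1399, 0.2378]
eef_rot: [0.003, 1.0, 0.006, 0.012]
contact_force: [-0.3, 0.5, 0.5]
gripper_width: 0.0857
time_s: 19.25
ee_pos: [0.5464, 0.191, 0.235]
eef_rot: [0.003, 1.0, 0.006, 0.013]
contact_force: [1.0, 0.7, -0.4]
gripper_width: 0.0855
[ -6.94 -19.45   0.41]
```

View pics/b6.png

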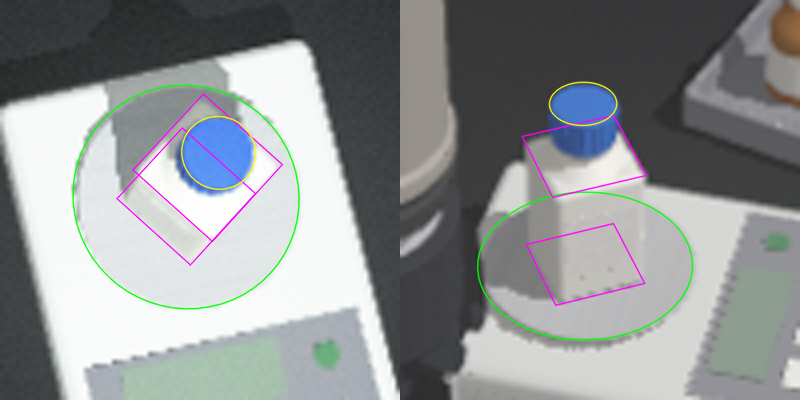

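```bash
python3 -m crank '{"slide":[[-1.5,-4.2,0],[-3,-8.4,0],[-4.5,-12.6,0],[-6,-16.8,0],[-6.7,-18.8,0.2],[-6.9,-19.4,0.3],[-6.9,-19.4,0.4],[-6.9,-19.4,0.4]],"angular":[[0,0,0],[0,0,0],[0,0,0],[0,0,0],[0,0,0],[0,0,0],[0,0,0],[0,0,0]],"grip":[1,1,1,1,1,1,1,1]}'
python3 -c "
from h import *
f=grab_frame('top');g=grab_frame('side')
s=sense(); x,y,z=s['ee_pos']
C=[(circ(x,y,.168,.0225),(0,255,255)),(np.array([[x,y,z],[x,y,.1]]),(255,0,255)),(np.array([[x,y-.0425,z+.013],[x,y+.0425,z+.013]]),(0,255,0))]
cv2.imwrite('pics/c1.png',np.hstack([zoomover(f,(140,290),C,60),zoomover(g,(255,380),C,70)]))
print(delta([.468,.393,.140]).round(2))"
```

```text
time_s: 20.15
ee_pos: [0.4702, 0.39, 0.23]
eef_rot: [-0.0, 1.0, 0.012, 0.012]
contact_force: [0.3, -0.4, -0.1]
gripper_width: 0.0858
[-0.44 -0.3   9.01]
```

View pics/c1.png

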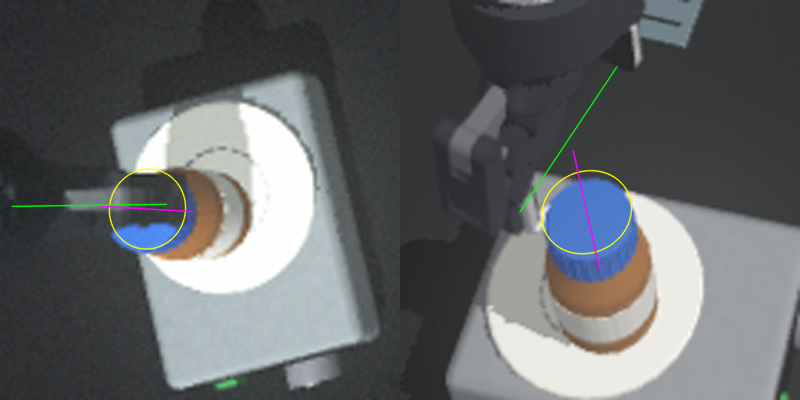

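```bash
python3 -c "
from h import *
Rm=R.from_matrix(rot(sense()['eef_rot'])); D=R.from_quat([1,0,0,0]); print((Rm.inv()*D).as_rotvec().round(4), sense()['joints'].round(2))"
python3 -m crank '{"slide":[[-0.3,0,1],[-0.3,0,3],[-0.3,0,5.5],[-0.3,0,7.5],[-0.3,0,8.7],[-0.3,0,9.1],[-0.3,0,9.1]],"angular":[[0,0,0],[0,0,0],[0,0,0],[0,0,0],[0,0,0],[0,0,0],[0,0,0]],"grip":[1,1,1,1,1,1,1]}'
python3 -c "
from h import *
Rm=R.from_matrix(rot(sense()['eef_rot'])); D=R.from_quat([1,0,0,0]); print((Rm.inv()*D).as_rotvec().round(4))
g=grab_frame('side')
cv2.imwrite('pics/c2.png',zoomover(g,(255,390),[],50))"
```

```text
[-0.0011 -0.0243  0.023 ] [-0.51  0.45 -0.33  1.34  0.16  1.36 -2.39]
time_s: 20.95
ee_pos: [0.4696, 0.3895, 0.1388]
eef_rot: [-0.0, 1.0, 0.011, 0.012]
contact_force: [-0.4, 0.1, -0.0]
gripper_width: 0.0855
[-0.0006 -0.0239  0.0222]
```

View pics/c2.png

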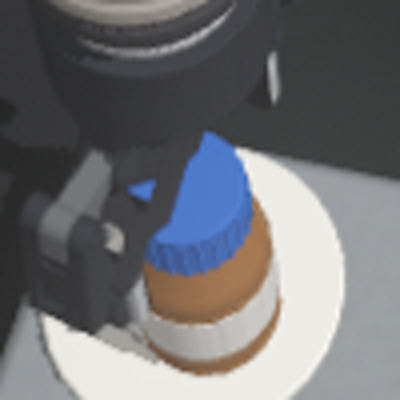

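```bash
python3 -m crank '{"slide":[[-0.2,-0.1,0],[-0.2,-0.2,0],[-0.2,-0.2,0],[-0.2,-0.2,0],[-0.2,-0.2,0],[-0.2,-0.2,0],[-0.2,-0.2,0],[-0.2,-0.2,0]],"angular":[[0,-0.012,0.01],[0,-0.024,0.022],[0,-0.024,0.022],[0,-0.024,0.022],[0,-0.024,0.022],[0,-0.024,0.022],[0,-0.024,0.022],[0,-0.024,0.022]],"grip":[1,0.8,0.65,0.5,0.3,0,0,0]}' 50
python3 -m crank '{"slide":[[0,0,0],[0,0,-0.3],[0,0,-0.8],[0,0,-2],[0,0,-4],[0,0,-6],[0,0,-7],[0,0,-7]],"angular":[[0,0,0],[0,0,0],[0,0,0],[0,0,0],[0,0,0],[0,0,0],[0,0,0],[0,0,0]],"grip":[0,0,0,0,0,0,0,0]}' 50
python3 -c "
from h import *
f=grab_frame('top');g=grab_frame('side')
C=[(circ(.48,.388,.062,.06),(0,255,0))]
cv2.imwrite('pics/c3.png',np.hstack([zoomover(f,(140,290),C,60),zoomover(g,(255,380),C,70)]))
print(delta([.48,-.394,.2]).round(2),sense()['joints'].round(2),sense()['eef_rot'].round(3))"
```

```text
time_s: 21.8
ee_pos: [0.4685, 0.3923, 0.1404]
eef_rot: [-0.001, 1.0, 0.0, 0.001]
contact_force: [0.6, 0.5, 3.8]
gripper_width: 0.0437
time_s: 22.6
ee_pos: [0.469, 0.3931, 0.2126]
eef_rot: [-0.003, 1.0, 0.0, 0.003]
contact_force: [0.6, 0.8, -2.2]
gripper_width: 0.0438
[ 1.17 78.59  0.84] [-0.51  0.47 -0.33  1.36  0.15  1.33 -2.41] [-0.001  1.     0.     0.001]
```

View pics/c3.png

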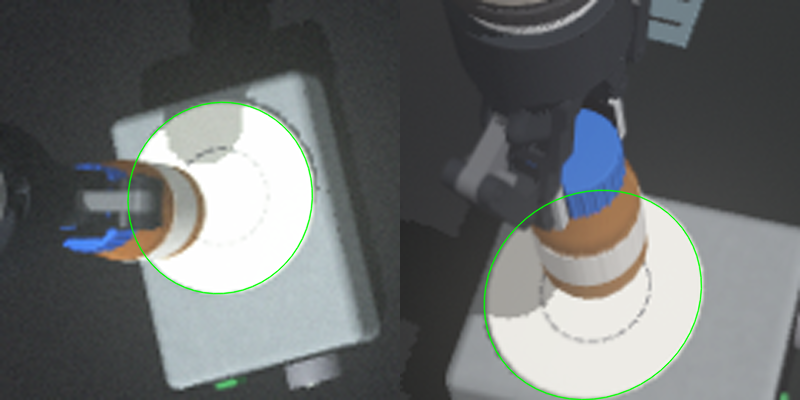

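```bash
python3 -m crank '{"slide":[[0,0.5,-0.5],[0,2,-1],[0,5,-2],[0,8.5,-2.5],[0,12.5,-3],[0,16.5,-3],[0,20.5,-3],[0,24.5,-3]],"angular":[[0,0,0],[0,0,0],[0,0,0],[0,0,0],[0,0,0],[0,0,0],[0,0,0],[0,0,0]],"grip":[0,0,0,0,0,0,0,0]}' 50
python3 -m crank '{"slide":[[0,4,0],[0,8,0],[0,12,0],[0,16,0],[0,20,0],[0,24,0],[0,28,0],[0,32,0]],"angular":[[0,0,0],[0,0,0],[0,0,0],[0,0,0],[0,0,0],[0,0,0],[0,0,0],[0,0,0]],"grip":[0,0,0,0,0,0,0,0]}' 50
python3 -c "
from h import *
Rm=R.from_matrix(rot(sense()['eef_rot'])); D=R.from_quat([1,0,0,0]); print((Rm.inv()*D).as_rotvec().round(4))
print(delta([.485,-.394,.0844]).round(2))"
```

```text
time_s: 23.5
ee_pos: [0.4674, 0.1436, 0.2396]
eef_rot: [-0.001, 1.0, -0.001, 0.001]
contact_force: [-0.4, -0.4, -1.6]
gripper_width: 0.0436
time_s: 24.3
ee_pos: [0.4655, -0.1789, 0.2395]
eef_rot: [-0.0, 1.0, -0.001, 0.001]
contact_force: [1.6, -0.4, -2.4]
gripper_width: 0.0439
[-0.0008 -0.0017 -0.0024]
[ 1.97 21.52 15.49]
```

```bash
python3 -m crank '{"slide":[[0.3,4,0],[0.7,8,0],[1,12,1],[1.4,16,2],[1.8,19,4],[1.9,20.8,6.5],[1.9,21.5,9],[1.9,21.5,11]],"angular":[[0,0,0],[0,0,0],[0,0,0],[0,0,0],[0,0,0],[0,0,0],[0,0,0],[0,0,0]],"grip":[0,0,0,0,0,0,0,0]}' 50
python3 -m crank '{"slide":[[0,0,1.5],[0,0,2.5],[0,0,2.5]],"angular":[[0,0,0],[0,0,0],[0,0,0]],"grip":[0,0,0]}' 50
python3 -c "
from h import *
f=grab_frame('top');g=grab_frame('side')
z=sense()['ee_pos'][2]-.0784
C=[(circ(.485,-.394,z,.028),(0,255,255)),(circ(.485,-.394,.006,.028),(0,255,0)),(circ(.485,-.394,z+.062,.028),(255,0,255))]
cv2.imwrite('pics/c4.png',np.hstack([zoomover(f,(512,255),C,60),zoomover(g,(405,140),C,60)]))
print(delta([.485,-.394,.0844]).round(2))"
```

```text
time_s: 25.1
ee_pos: [0.4811, -0.3963, 0.1274]
eef_rot: [-0.0, 1.0, -0.003, -0.001]
contact_force: [-0.4, 1.0, -1.3]
gripper_width: 0.0433
time_s: 25.4
ee_pos: [0.479, -0.3958, 0.1007]
eef_rot: [-0.002, 1.0, -0.004, -0.002]
contact_force: [0.5, -0.3, -1.8]
gripper_width: 0.0434
[ 0.39 -0.26  1.87]
```

View pics/c4.png

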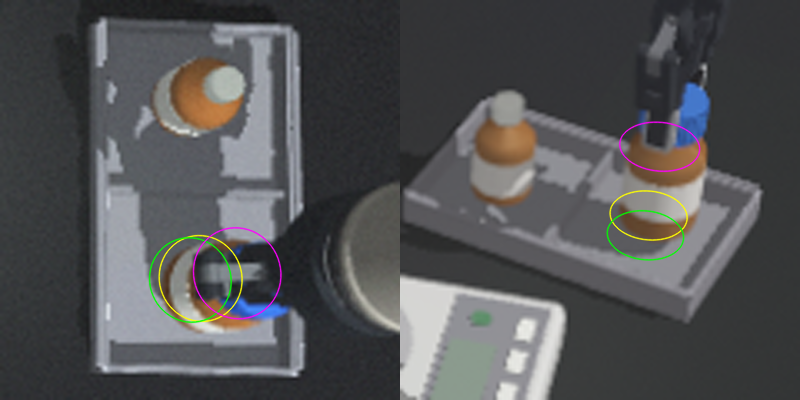

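```bash
python3 -m crank '{"slide":[[0.3,-0.1,0.3],[0.6,-0.2,0.7],[0.6,-0.2,1.0],[0.6,-0.2,1.2],[0.6,-0.2,1.3],[0.6,-0.2,1.3]],"angular":[[0,0,0],[0,0,0],[0,0,0],[0,0,0],[0,0,0],[0,0,0]],"grip":[0,0,0,0,0,0]}' 50
python3 -c "
from h import *
f=grab_frame('top');g=grab_frame('side')
z=sense()['ee_pos'][2]-.0784
C=[(circ(.485,-.394,z,.028),(0,255,255)),(circ(.485,-.394,z+.062,.028),(255,0,255))]
cv2.imwrite('pics/c5.png',np.hstack([zoomover(f,(512,255),C,60),zoomover(g,(405,140),C,60)]))
print(delta([.485,-.394,.0844]).round(2))"
```

```text
time_s: 26.1
ee_pos: [0.4869, -0.3946, 0.0899]
eef_rot: [-0.0, 1.0, -0.004, -0.001]
contact_force: [-0.2, 0.4, -2.0]
gripper_width: 0.0434
[-0.2  -0.07  0.58]
```

View pics/c5.png

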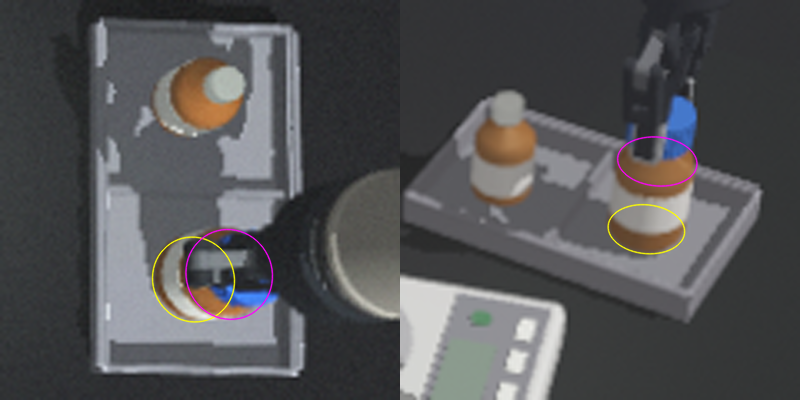

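Good fit in both views (base under the yellow circle). Lowering to contact.

```bash
python3 -m crank '{"slide":[[0,0,0.1],[0,0,0.2],[0,0,0.3],[0,0,0.4],[0,0,0.5],[0,0,0.55],[0,0,0.55]],"angular":[[0,0,0],[0,0,0],[0,0,0],[0,0,0],[0,0,0],[0,0,0],[0,0,0]],"grip":[0,0,0,0,0,0,0]}' 50
```

```text
time_s: 26.9
ee_pos: [0.487, -0.3947, 0.0846]
eef_rot: [-0.0, 1.0, -0.004, -0.0]
contact_force: [-0.0, -0.2, -2.3]
gripper_width: 0.0437
```

```bash
python3 -m crank '{"slide":[[0,0,0.1],[0,0,0.2],[0,0,0.25],[0,0,0.25]],"angular":[[0,0,0],[0,0,0],[0,0,0],[0,0,0]],"grip":[0,0,0,0]}' 50
```

```text
time_s: 27.3
ee_pos: [0.4873, -0.3949, 0.0844]
eef_rot: [0.0, 1.0, -0.004, 0.0]
contact_force: [-2.2, 1.3, 7.7]
gripper_width: 0.0435
```

```bash
python3 -m crank '{"slide":[[0,0,0],[0,0,0],[0,0,0],[0,0,0],[0,0,-1],[0,0,-3],[0,0,-6],[0,0,-10]],"angular":[[0,0,0],[0,0,0],[0,0,0],[0,0,0],[0,0,0],[0,0,0],[0,0,0],[0,0,0]],"grip":[0.6,0.7,0.8,1,1,1,1,1]}'
python3 -m crank '{"slide":[[0,-2,-1],[0,-6,-3],[0,-10.5,-5],[0,-15,-6],[1,-19.5,-6],[2,-24,-6],[3,-28.5,-6],[4,-33,-6]],"angular":[[0,0,0],[0,0,0],[0,0,0],[0,0,0],[0,0,0],[0,0,0],[0,0,0],[0,0,0]],"grip":[1,1,1,1,1,1,1,1]}'
python3 -c "
from h import *
f=grab_frame('top');g=grab_frame('side')
p=(.485,-.393)
C=[(circ(*p,.006,.028),(0,255,255)),(circ(*p,.112,.0225),(255,0,255)),(box(.485,-.393,-.06,-.061,.171,-.066,.066,.026),(0,255,0))]
cv2.imwrite('pics/c6.png',np.hstack([zoomover(f,(512,255),C,60),zoomover(g,(405,140),C,60)]))
print(delta([.621,.1395,.2]).round(2))"
```

```text
time_s: 28.1
ee_pos: [0.4862, -0.394, 0.1841]
eef_rot: [-0.001, 1.0, -0.004, -0.001]
contact_force: [0.1, -0.3, -0.1]
gripper_width: 0.0852
time_s: 28.9
ee_pos: [0.5291, -0.0628, 0.2459]
eef_rot: [-0.001, 1.0, -0.004, -0.0]
contact_force: [1.3, -0.6, -0.1]
gripper_width: 0.0853
[  9.23 -19.23   4.73]
```

View pics/c6.png

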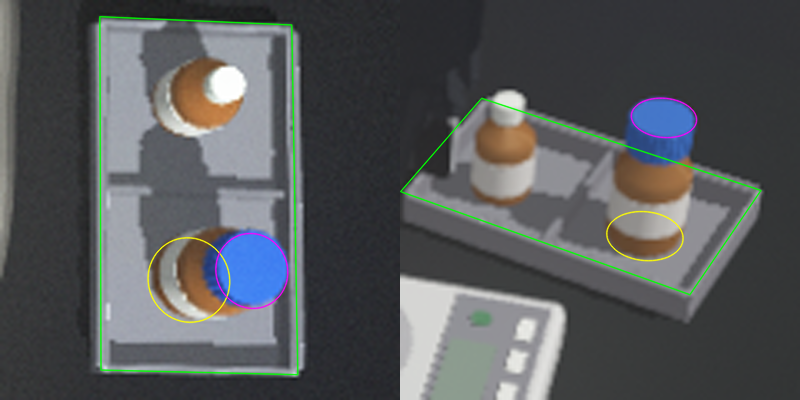

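Round bottle is placed within a few mm. Now the flask from the mat.

```bash
python3 -m crank '{"slide":[[1.7,-3.5,0],[3.4,-7,0],[5.1,-10.5,0.5],[6.8,-14,1],[8.3,-17.3,2],[9,-18.8,3],[9.2,-19.3,4],[9.2,-19.3,4.7]],"angular":[[0,0,0],[0,0,0],[0,0,0],[0,0,0],[0,0,0],[0,0,0],[0,0,0],[0,0,0]],"grip":[1,1,1,1,1,1,1,1]}'
python3 -m crank '{"slide":[[0,0,0],[0,0,0]],"angular":[[0,0,0],[0,0,0]],"grip":[1,1]}'
python3 -c "
from h import *
f=grab_frame('top');g=grab_frame('side')
C=[(circ(.6212,.1408,.126,.0165),(0,255,255)),(circ(.6212,.1408,.004,.032),(255,0,255))]
cv2.imwrite('pics/d1.png',np.hstack([zoomover(f,(268,215),C,60),zoomover(g,(260,255),C,60)]))
print(delta([.6212,.1408,.0919]).round(2))"
```

```text
time_s: 29.8
ee_pos: [0.6202, 0.139, 0.199]
eef_rot: [-0.004, 1.0, 0.004, -0.001]
contact_force: [-0.3, -0.4, 0.4]
gripper_width: 0.0855
time_s: 30.0
ee_pos: [0.6201, 0.1359, 0.1991]
eef_rot: [-0.003, 1.0, 0.002, -0.001]
contact_force: [0.3, -0.3, 1.0]
gripper_width: 0.0855
[ 0.08 -0.3  10.8 ]
```

View pics/d1.png

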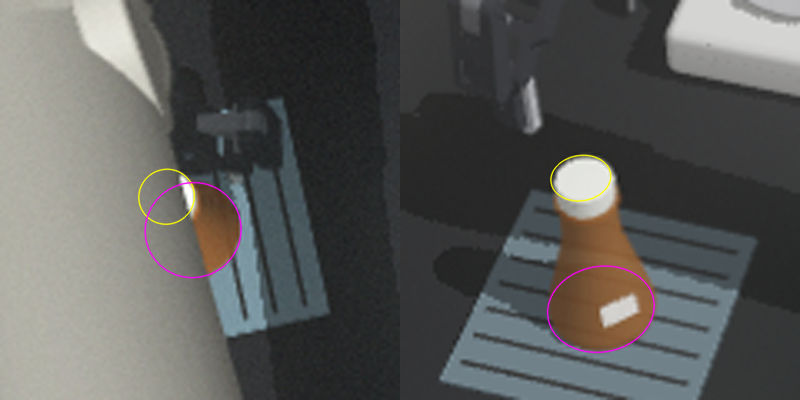

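```bash
python3 -m crank '{"slide":[[0,-0.2,2],[0,-0.2,5],[0,-0.2,8],[0,-0.2,10],[0,-0.2,10.6],[0,-0.2,10.6],[0,-0.2,10.6],[0,-0.2,10.6]],"angular":[[0,0,0],[0,0,0],[0,0,0],[0,0,0],[0,0,0],[0,0,0],[0,0,0],[0,0,0]],"grip":[1,1,1,1,1,0.8,0.6,0.4]}' 45
python3 -m crank '{"slide":[[0,0,0],[0,0,0],[0,0,0],[0,0,0],[0,0,0]],"angular":[[0,0,0],[0,0,0],[0,0,0],[0,0,0],[0,0,0]],"grip":[0.2,0,0,0,0]}' 45
python3 -m crank '{"slide":[[0,0,-0.3],[0,0,-0.8],[0,0,-2],[0,0,-4],[0,0,-7],[0,0,-10],[0,0,-12],[0,0,-12]],"angular":[[0,0,0],[0,0,0],[0,0,0],[0,0,0],[0,0,0],[0,0,0],[0,0,0],[0,0,0]],"grip":[0,0,0,0,0,0,0,0]}' 45
python3 -c "
from h import *
g=grab_frame('side')
cv2.imwrite('pics/d2.png',zoomover(g,(260,235),[],70))
print(delta([.48,.388,.2]).round(2))"
```

```text
time_s: 30.9
ee_pos: [0.6218, 0.1401, 0.096]
eef_rot: [-0.004, 1.0, 0.002, 0.001]
contact_force: [-0.1, -0.2, 0.5]
gripper_width: 0.0437
time_s: 31.4
ee_pos: [0.6225, 0.1402, 0.0968]
eef_rot: [-0.004, 1.0, 0.002, 0.002]
contact_force: [-0.1, 1.0, 3.7]
gripper_width: 0.0319
time_s: 32.2
ee_pos: [0.6243, 0.14, 0.2216]
eef_rot: [-0.005, 1.0, 0.002, 0.007]
contact_force: [0.0, 1.2, -1.5]
gripper_width: 0.0319
[-14.2  -24.89   1.99]
```

View pics/d2.png

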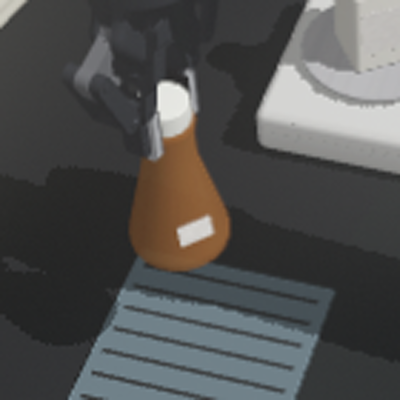

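```bash
python3 -m crank '{"slide":[[-0.5,-1,0],[-1.8,-3,0],[-3.6,-6.2,0],[-5.6,-9.7,0],[-7.6,-13.2,0],[-9.6,-16.7,0],[-11.6,-20.2,0],[-13.2,-23,0]],"angular":[[0,0,0],[0,0,0],[0,0,0],[0,0,0],[0,0,0],[0,0,0],[0,0,0],[0,0,0]],"grip":[0,0,0,0,0,0,0,0]}' 45
python3 -m crank '{"slide":[[-0.5,-1,1],[-1,-1.8,2],[-1,-1.8,3],[-1,-1.8,4],[-1,-1.8,4.5],[-1,-1.8,5],[-1,-1.8,5]],"angular":[[0,0,0],[0,0,0],[0,0,0],[0,0,0],[0,0,0],[0,0,0],[0,0,0]],"grip":[0,0,0,0,0,0,0]}' 45
python3 -c "
from h import *
f=grab_frame('top');g=grab_frame('side')
z=sense()['ee_pos'][2]-.0928; print(z)
C=[(circ(.48,.388,.062,.06),(0,255,0)),(circ(.48,.388,z,.032),(0,255,255))]
cv2.imwrite('pics/d3.png',np.hstack([zoomover(f,(150,290),C,50),zoomover(g,(255,390),C,60)]))
Rm=R.from_matrix(rot(sense()['eef_rot'])); D=R.from_quat([1,0,0,0]); print((Rm.inv()*D).as_rotvec().round(4))
print(delta([.48,.388,.1548]).round(2))"
```

```text
time_s: 33.05
ee_pos: [0.4857, 0.372, 0.2177]
eef_rot: [-0.004, 1.0, 0.004, 0.002]
contact_force: [0.7, 0.4, -1.4]
gripper_width: 0.0317
time_s: 33.75
ee_pos: [0.4763, 0.389, 0.1671]
eef_rot: [-0.004, 1.0, 0.003, 0.002]
contact_force: [-0.2, -0.1, -1.3]
gripper_width: 0.0315
0.07535651646966729
[-0.0087 -0.0045  0.0077]
[0.36 0.22 1.34]
```

View pics/d3.png

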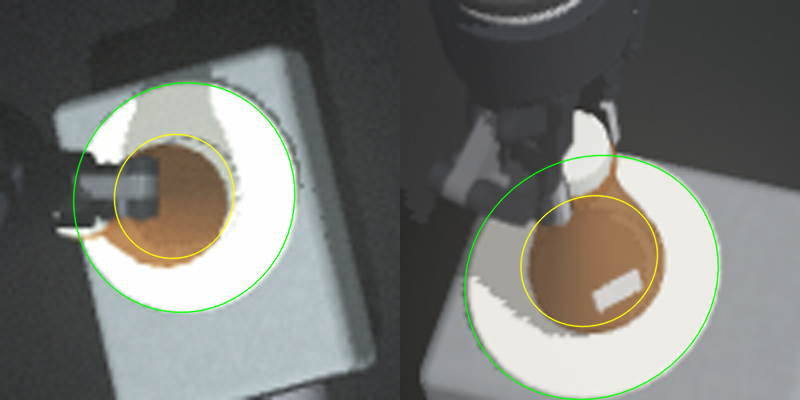

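```bash
python3 -m crank '{"slide":[[0.2,0.1,0.3],[0.4,0.2,0.6],[0.4,0.3,0.8],[0.4,0.3,1.0],[0.4,0.3,1.1],[0.4,0.3,1.2],[0.4,0.3,1.2]],"angular":[[0,0,0],[0,0,0],[0,0,0],[0,0,0],[0,0,0],[0,0,0],[0,0,0]],"grip":[0,0,0,0,0,0,0]}' 45
python3 -m crank '{"slide":[[0,0,0.1],[0,0,0.2],[0,0,0.2]],"angular":[[0,0,0],[0,0,0],[0,0,0]],"grip":[0,0,0]}' 45
```

```text
time_s: 34.55
ee_pos: [0.4803, 0.3872, 0.1561]
eef_rot: [-0.004, 1.0, 0.004, 0.002]
contact_force: [-0.6, 0.5, -1.4]
gripper_width: 0.0319
time_s: 34.85
ee_pos: [0.4804, 0.3876, 0.1549]
eef_rot: [-0.005, 1.0, 0.004, 0.003]
contact_force: [-0.1, 0.2, 2.0]
gripper_width: 0.0315
```

Contact: release and retreat.

```bash
python3 -m crank '{"slide":[[0,0,0.1],[0,0,0.1],[0,0,0.1],[0,0,0.1],[0,0,-1],[0,0,-3],[0,0,-6],[0,0,-10]],"angular":[[0,0,0],[0,0,0],[0,0,0],[0,0,0],[0,0,0],[0,0,0],[0,0,0],[0,0,0]],"grip":[0.45,0.6,0.8,1,1,1,1,1]}'
python3 -m crank '{"slide":[[0,2,-1],[0,5,-1],[0,9,-1],[0,13,-1],[0,17,-1],[0,21,-1],[0,25,-1],[0,25,-1]],"angular":[[0,0,0],[0,0,0],[0,0,0],[0,0,0],[0,0,0],[0,0,0],[0,0,0],[0,0,0]],"grip":[1,1,1,1,1,1,1,1]}'
python3 -c "
from h import *
f=grab_frame('top');g=grab_frame('side')
p=(.48,.388)
C=[(circ(*p,.062,.06),(0,255,0)),(circ(*p,.062,.032),(0,255,255)),(circ(*p,.184,.0165),(255,0,255))]
cv2.imwrite('pics/d4.png',np.hstack([zoomover(f,(150,290),C,50),zoomover(g,(255,390),C,60)]))
save(f,'t9.png');save(g,'s9.png')"
```

```text
time_s: 35.65
ee_pos: [0.4791, 0.3858, 0.2549]
eef_rot: [-0.004, 1.0, 0.004, 0.001]
contact_force: [1.2, -0.2, 0.2]
gripper_width: 0.0853
time_s: 36.45
ee_pos: [0.482, 0.127, 0.2638]
eef_rot: [-0.001, 1.0, -0.002, 0.002]
contact_force: [-0.0, -0.2, 1.0]
gripper_width: 0.0854
```

View pics/d4.png

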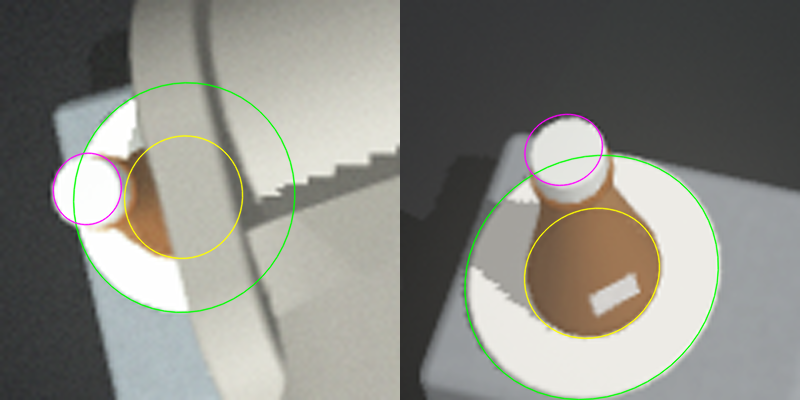

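View pics/s9.png

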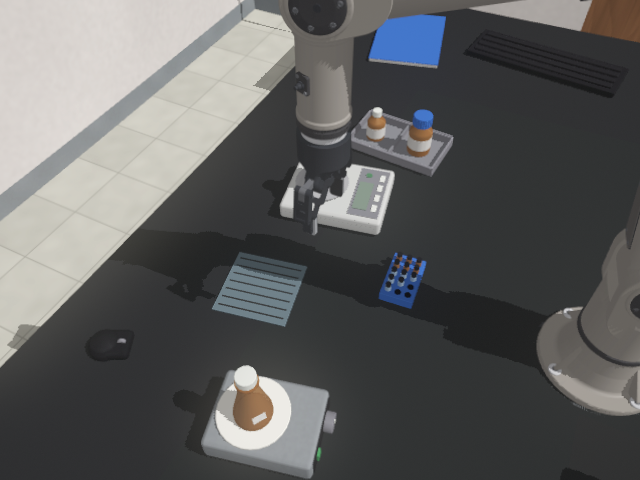

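View pics/t9.png

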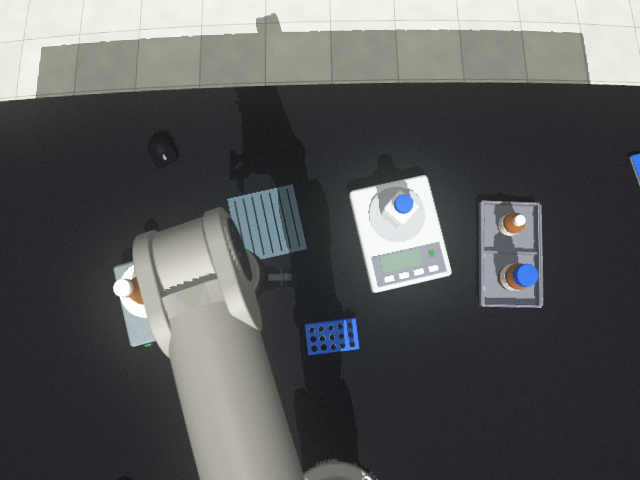

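The flask stands in the middle of the plate at (253,408) in the side view. The square bottle is on the pan at (403,205) in the top view, and the round bottle is in the near compartment at (520,275). The wash bottle and rack have not moved, and the arm is clear of everything.

```bash
python3 -c "
from h import *
print(finish_job())"
```

```text
the job is handed in; nothing more can be done
None
```

All three vessels were moved on by one station, and the job was handed in at about 36.5 s on the robot's clock, against the 115 s limit. I parked the conical flask on the rubber mat. The square bottle then went to the balance, the round bottle to the tray's near compartment, and the flask from the mat to the stirrer.

**Placement:** In the last pictures each vessel stands upright and released. By overlay against the measured station outlines, each is about 2–4 mm from its middle (limit 15 mm). The robot was clear of everything.

**Bystanders:** By eye, the wash bottle and vial rack sit where they did in the first pictures.

**Disagreements and limits:**
- The trained networks' first position estimates differed by up to about 10 mm between the two cameras. I replaced them with outline fits checked in both views.
- TCP position readings scattered by 2–3 mm, so I made the final placing corrections from the pictures.
- In the final top view the arm partly hid the flask's base. Its last check rests on the side view and the stopper position in the top view.

No check failed. The hand-in reports no verdict, so the result itself is unconfirmed.

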